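Reset the gap gauge and hold the tweezers at its mark

ROBOT

A 7-joint arm with a two-finger parallel gripper is mounted at the origin on a cart in front of the work surface, level with it; the furniture and walls round the work are solid. World frame = base frame: x ahead of the robot, y to its left, z up, the work surface at z = 0. Lengths are in m, angles in rad, forces in N, time in s.
With the tool pointing down it reaches from about 0.35 to 0.9 m from the base axis. Payload 7.2 kg.
Tool frame: the origin (TCP) lies between the finger pads; the fingertips stand 11 mm ahead of it and the grasp point (between the pads) lies 8 mm behind it; z points along the fingers, y is the line along which they close (so a half turn about z gives the same grasp; the last joint's range is limited). The gripper opens to 85 mm and grips with 20 to 120 N. Pads are 22 mm wide; open, the fingers measure 114 mm over their backs; the gripper's body (76 mm by 85 mm) begins 54 mm behind the grasp point. The pads swing forward as they close: fully open they stand 13 mm farther back than shut.
Start: joints at [1.139, 0.411, -0.013, 1.596, 0.006, 1.134, -0.082], TCP at [0.222, -0.584, 0.242] pointing down, gripper open.
Joint ranges: [-2.95, 2.95], [-0.29, 1.99], [-1.47, 1.44], [0.14, 2.54], [-1.03, 4.17], [0.13, 1.85], [-2.86, 2.86]. Speed limits (rad/s): [2.39, 2.39, 3.01, 3.01, 3.14, 3.14, 3.14].

INTERFACE

Orientations are given as a rotation vector (axis times angle).
In Python, from station import * gives the robot as it stands.
- The arm moves only by the tool step_arm, never from a script. Its argument "targets" is a list of rows, each a list of 3 entries, a list of its own where there are three numbers: the turn, a rotation vector about the tool's x, y, z in degrees, then the shift along the tool's x, y, z in mm, then the closure in counts, from 0 (fully open) to 255 (shut). A call has 1 to 10 rows; each row is the pose to reach, as a shift and turn from the pose commanded when the call began, along the tool's axes at that moment; what a row does not reach only later rows make up. A row lasts 1/12 s, in which the tool goes at most 41.7 mm and 7.16 degrees, less where a joint would pass 70% of its speed; a pose out of reach is approached as far as the arm can. A call with a gripper value outside its range is refused whole. The fingers move at their own pace and stop on an object; "newtons" is the grip in N (left out, the last holds). Time passes only in rows, so rows that repeat a pose let the fingers close. It gives the time, the measured TCP pose, the force, the opening and the grip force at its end, in the units of the state.
- get_state(): the state, without advancing time (a new reading comes with each control period).
- grab_frame(name): name is "scene" or "top"; returns a dict with "image" (480x640x3 uint8, blue, green, red), "fovy" (degrees; the focal length in pixels is half the picture's height over the tangent of half this angle, whatever the lens; pixels are square), "cx", "cy" (the principal point, pixels), "R" (3x3) and "t" (3): a world point X has camera coordinates R X + t. Camera axes: x right, y down, z forward; pixel columns grow to the right and rows downward; lengths in m; the calibration is good to about 2 mm. A picture is of the moment at which its call begins. There is no depth.
- close_job(): hands the job in; it is judged then, once.
The state is a dict: "clock": time; "joint_positions": joint angles; "qd": joint speeds; "effort": joint torques, N m; "ee_pos": TCP position; "tool_rot": TCP orientation; "force": force on the tool from outside, world axes, zero at the start; "wrist_torque": the same for the moment, N m; "opening": opening from 0.0 (shut) to 1.0 (fully open); "grasp_force": force on a finger pad.
Only numpy, scipy, OpenCV 4.12 (cv2) and the standard library are available. Lean on these libraries where they do the work, as an engineer would, in place of code of your own. Each camera call takes 0.05 s, during which the arm holds its last target. There are 200 camera calls.

TASK

Check the sprung tweezers on the gap gauge: first reset the gauge by turning its black knob clockwise fully to its stop, then let go so it springs back. Then pick up the tweezers, bring their orange tips just above the white plate without resting them on the gauge, and squeeze until each tip stands over its own red line (left tip over left line; 14 mm apart). Finish while still holding the tweezers there in the air at that gap, steady, and leave the other things on the bench undisturbed.

Things in the scene. Friction and masses are not known exactly. Their poses are not given: they have to be found in the camera images.
- gauge: Fixed gap gauge: flat grey instrument, 100 (x) by 190 (y) by 22 mm high. Origin under its centre, z up; its front edge faces -x (towards the robot, give or take its yaw of up to 0.35). White plate with two red lines on its -y half, black reset knob on its +y half.
- mark_left (a point): Middle of the left (+y) red line, on the white plate, whose top is 25 mm above the worktop; in the gauge's frame x -28, y -41 mm. The line is 3 mm wide and 40 mm long, along the gauge's x (from x -48 to x -8 mm); the gauge's front edge is at x -50 mm.
- mark_right (a point): The same for the right (-y) red line, at y -55 mm: the two lines are parallel, 14 mm apart centre to centre.
- knob_grip (a point): On the reset knob's vertical axis (gauge x 0, y +52 mm), 46.5 mm above the worktop, at the height to grip. Black bar grip 44 mm long, 13 thick, from 31.5 to 57.5 mm above the worktop, on a 48 mm disc; at rest the bar lies along the gauge's x axis, its white line at one red dot; at the stop the line meets the other dot. Its orientation turns with the knob.
- reset_knob (a joint): Turn of the knob in rad: 0 at rest, grows clockwise seen from above, stop at 1.2. A spring (0.05 N m/rad, 0.015 N m at rest) turns it back to 0 when let go.
- tweezers: Loose steel sprung tweezers, 191 mm long, about 72 g, balanced at the finger pads, lying on their side so that the blades close horizontally. Origin on the underside, midway between the black rubber finger pads; x points to the orange tips, y to the left blade, z up. Rear end at x -116 mm. Finger pads centred at x 0, 30 mm long, 0 to 22 mm above the underside. Starts with yaw -0.5 to 0.5.
- blade_left (a joint): Closing of the left blade about its hinge at x -100 mm, in rad: 0 free, 0.074 at the 14 mm gap, 0.11 shut. Outside width across both finger pads: 55 mm free, 40 mm at the 14 mm gap (pad faces then parallel), 33 mm shut. The tips move 1.75 times as far as the pads. Each pad takes about 3 N to start moving, 8 N at the 14 mm gap, 10 N shut.
- blade_right (a joint): The same for the right blade; the two are alike and close alike.
- tip_left (a point): Underside of the left (+y) blade's orange tip at its end: x +75 mm, y +20 mm (free), 6 mm above the tweezers' underside. The blade is 3 mm thick.
- tip_right (a point): The same for the right (-y) tip: y -20 mm when free, so the tips stand 40 mm apart when free.
- paint_jar_0: Bystander, to be left alone: red paint jar with white cap, 36 mm wide, 55 high; origin at the centre of its underside.
- paint_jar_1: Bystander, to be left alone: blue paint jar with white cap, 36 mm wide, 55 high; origin at the centre of its underside.
- bench_car: Bystander, to be left alone: pale wooden toy car, 64x120x51 mm; origin at the centre of its underside.
- block_0: Bystander, to be left alone: reddish wood block, 42x90x22 mm; origin at the centre of its underside.
- spool_0: Bystander, to be left alone: thread spool, crimson thread, 30 mm wide, 40 high; origin at the centre of its underside.
- toy_wheel_0: Bystander, to be left alone: pale wooden toy wheel lying flat, 50 mm wide, 16 thick; origin at the centre of its underside.

How it is judged:
By the outcome, as a careful person would: the job done as asked, in the order asked, and still so for the second after the job is handed in, while the arm keeps its last pose, push and grip.
It also fails if it takes over 58 s, if anything falls off the work surface, if the arm or the gripper's body presses on something with over 40 N, if the wrist force passes 120 N, or if a joint passes its speed limit or range.

## Working session

There is one attempt and no reset: what is moved stays moved. The work goes in short steps, Python scripts to look and compute and a tool call to move; the robot and the scene stay as the last step left them, time stands still between calls to the robot, and variables do not carry over. Pictures are saved under pics/ and viewed, at most 10 in all, crops included, and the job is handed in when it is done.

Besides the shell and the picture viewer there is one more tool, called after "Request:" as name(argument=value, ...) on one line, values as JSON. step_arm: Moves the arm, as the interface text tells. Its arguments: {"type":"object","properties":{"targets":{"type":"array","items":{"type":"array"}},"newtons":{"type":"number"}},"required":["targets"]}

```bash
mkdir -p pics; python3 - <<'E'
from station import *
import cv2,pickle
fr={n:grab_frame(n) for n in("scene","top")}
pickle.dump(fr,open("f0.pkl","wb"))
for n in fr:
    cv2.imwrite(f"pics/{n}0.png",fr[n]["image"]); f=fr[n]; print(n,f["fovy"],f["cx"],f["cy"],(-f["R"].T@f["t"]).round(3),f["R"].round(3).tolist())
print(get_state())
E
```

```text
scene 43.177176355130676 315.6255510510075 238.45689231930677 [-0.014  0.709  0.987] [[-0.824, -0.566, 0.005], [-0.372, 0.534, -0.76], [0.427, -0.628, -0.65]]
top 47.53173849421084 319.91523187975173 241.45224539309922 [ 0.396 -0.178  1.543] [[-0.007, -1.0, 0.024], [-0.991, 0.003, -0.135], [0.135, -0.024, -0.991]]
{'clock': 0.1, 'joint_positions': array([ 1.13878566,  0.41184952, -0.01271561,  1.59695499,  0.00561443,
        1.13429761, -0.0822192 ]), 'qd': array([-9.05365460e-05, -9.34505271e-04,  1.38593647e-03, -9.14420677e-04,
       -1.85403205e-04, -7.44818497e-04,  3.48216185e-04]), 'effort': array([ 2.16352659e-03, -6.01826906e+01,  6.84090760e-01, -3.00088549e+01,
        1.40483072e-02,  6.46082946e-03,  7.23149378e-05]), 'ee_pos': array([ 0.2222101 , -0.58370625,  0.24152088]), 'tool_rot': array([-3.08835416e+00, -5.68090627e-01,  5.95747808e-04]), 'force': array([ 0.25847919,  0.61525349, -0.27594777]), 'wrist_torque': array([-0.04313961,  0.0157978 , -0.02118612]), 'grasp_force': 0.0, 'opening': 0.9980976676133098}
```

View pics/scene0.png

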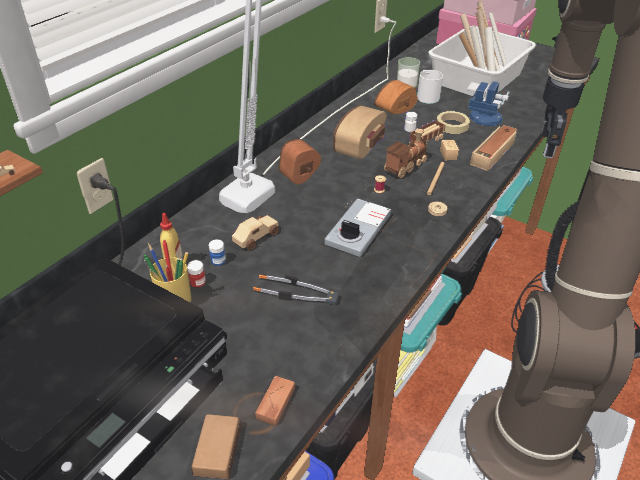

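View pics/top0.png

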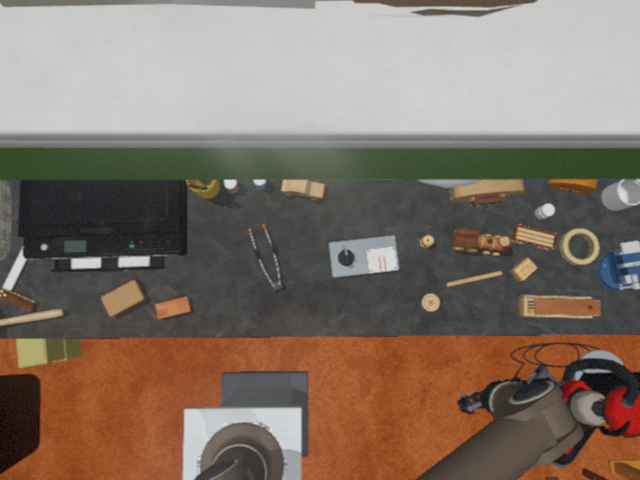

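The scene view shows the gauge at about (360,227) with its knob at (349,230), and the tweezers at (295,290). In the top view the gauge is at (364,256) and the tweezers at (266,257). Next I'll enlarge both areas.

```bash
python3 - <<'E'
import cv2,pickle,numpy as np
fr=pickle.load(open("f0.pkl","rb"))
s,t=fr["scene"]["image"],fr["top"]["image"]
r=lambda im,x,y,w,h:cv2.resize(im[y:y+h,x:x+w],(400,300),interpolation=cv2.INTER_CUBIC)
cv2.imwrite("pics/c0.png",np.vstack([np.hstack([r(s,315,185,100,75),r(t,320,220,100,75)]),np.hstack([r(s,245,255,100,75),r(t,220,218,100,75)])]))
E
```

```text
(no output)
```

View pics/c0.png

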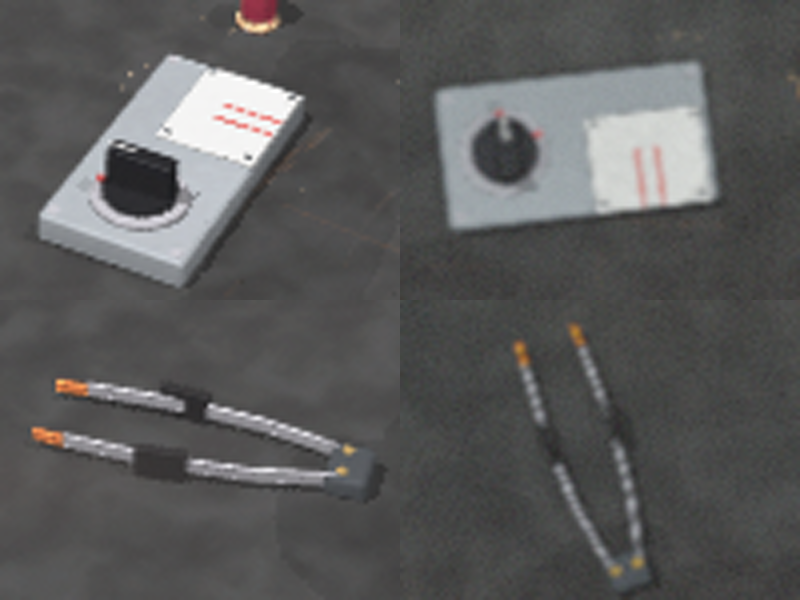

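```bash
cat > h.py <<'E'
import cv2,numpy as np
def ray(f,uv):
    fl=f["image"].shape[0]/2/np.tan(np.radians(f["fovy"]/2))
    d=f["R"].T@np.array([(uv[0]-f["cx"])/fl,(uv[1]-f["cy"])/fl,1.]); return -f["R"].T@f["t"],d/np.linalg.norm(d)
def onz(f,uv,z):
    c,d=ray(f,uv); return c+d*(z-c[2])/d[2]
def tri(fa,a,fb,b):
    (c1,d1),(c2,d2)=ray(fa,a),ray(fb,b)
    s=np.linalg.lstsq(np.c_[d1,-d2],c2-c1,rcond=None)[0]; p,q=c1+s[0]*d1,c2+s[1]*d2
    return (p+q)/2,np.linalg.norm(p-q)
def blobs(f,lo,hi,roi,amin=3,k=8):
    """weighted hsv blobs on an enlarged roi -> list of (u,v,area,contour pts)"""
    x,y,w,h=roi; im=cv2.resize(f["image"][y:y+h,x:x+w],None,fx=k,fy=k,interpolation=cv2.INTER_CUBIC)
    m=cv2.inRange(cv2.cvtColor(im,cv2.COLOR_BGR2HSV),lo,hi)
    out=[]
    for c in cv2.findContours(m,cv2.RETR_EXTERNAL,cv2.CHAIN_APPROX_NONE)[0]:
        M=cv2.moments(c); a=M["m00"]/k/k
        if a>=amin: out.append(((M["m10"]/M["m00"]+.5)/k-.5+x,(M["m01"]/M["m00"]+.5)/k-.5+y,a,(c[:,0]+.5)/k-.5+[x,y]))
    return sorted(out,key=lambda b:-b[2])
E
python3 - <<'E'
import pickle
from h import *
np.set_printoptions(precision=4,suppress=True)
fr=pickle.load(open("f0.pkl","rb")); S,T=fr["scene"],fr["top"]
P=lambda n,bs:print(n,[tuple(np.round(b[:3],2)) for b in bs])
R={}
for n,f,g,tw in(("S",S,(315,185,100,75),(245,255,100,75)),("T",T,(320,220,100,75),(220,218,100,75))):
    R[n,'red']=[b for b in blobs(f,(0,60,100),(8,255,255),g,1)+blobs(f,(170,60,100),(180,255,255),g,1)]
    R[n,'or']=blobs(f,(4,120,110),(22,255,255),tw,1)
    R[n,'yel']=blobs(f,(18,80,80),(35,255,255),tw,.5)
    R[n,'body']=blobs(f,(0,0,110),(180,60,255),g,100)
    R[n,'wh']=blobs(f,(0,0,200),(180,40,255),g,40)
    for k in('red','or','yel','body','wh'): P(n+k,R[n,k])
for b,f in((R["T",'body'][0],T),(R["S",'body'][0],S)):
    r=cv2.boxPoints(cv2.minAreaRect(b[3].astype(np.float32))); print(r.tolist()); 
    print(np.array([onz(f,p,.022) for p in r]))
for b,f in((R["T",'wh'][0],T),(R["S",'wh'][0],S)):
    ap=cv2.approxPolyDP(b[3].astype(np.float32),3,True)[:,0]; print('wh',ap.tolist()); print(np.array([onz(f,p,.025) for p in ap]))
E
```

```text
Sred [(np.float64(372.48), np.float64(215.07), np.float64(8.45)), (np.float64(382.13), np.float64(214.37), np.float64(5.03)), (np.float64(379.36), np.float64(189.32), np.float64(4.88)), (np.float64(339.82), np.float64(228.96), np.float64(2.11)), (np.float64(378.58), np.float64(216.98), np.float64(1.93)), (np.float64(374.59), np.float64(211.99), np.float64(1.88)), (np.float64(377.61), np.float64(212.99), np.float64(1.84)), (np.float64(381.54), np.float64(217.98), np.float64(1.81)), (np.float64(371.63), np.float64(211.02), np.float64(1.77)), (np.float64(379.15), np.float64(186.96), np.float64(41.12))]
Sor [(np.float64(262.38), np.float64(276.37), np.float64(23.23)), (np.float64(256.43), np.float64(288.64), np.float64(22.24))]
Syel [(np.float64(331.69), np.float64(292.0), np.float64(4.02)), (np.float64(330.0), np.float64(297.2), np.float64(3.55))]
Sbody [(np.float64(356.83), np.float64(226.75), np.float64(2125.19))]
Swh [(np.float64(365.85), np.float64(222.89), np.float64(840.34))]
Tred [(np.float64(353.55), np.float64(253.2), np.float64(2.7)), (np.float64(344.25), np.float64(247.97), n
[... 1564 characters left out ...]
875, 232.4375], [331.4375, 230.4375], [325.1875, 238.5625], [359.3125, 250.5625], [375.9375, 227.3125], [371.6875, 225.0625], [377.3125, 225.9375], [385.0625, 215.4375], [379.1875, 213.6875], [385.1875, 215.1875]]
[[ 0.5269 -0.4259  0.025 ]
 [ 0.5936 -0.4146  0.025 ]
 [ 0.5859 -0.3413  0.025 ]
 [ 0.5525 -0.3424  0.025 ]
 [ 0.5708 -0.3284  0.025 ]
 [ 0.531  -0.3084  0.025 ]
 [ 0.5275 -0.2672  0.025 ]
 [ 0.5906 -0.2375  0.025 ]
 [ 0.5936 -0.2649  0.025 ]
 [ 0.6034 -0.2674  0.025 ]
 [ 0.5989 -0.2329  0.025 ]
 [ 0.5076 -0.2428  0.025 ]
 [ 0.519  -0.341   0.025 ]
 [ 0.5322 -0.3426  0.025 ]
 [ 0.5189 -0.3477  0.025 ]
 [ 0.5239 -0.3957  0.025 ]
 [ 0.5398 -0.3934  0.025 ]
 [ 0.5241 -0.3968  0.025 ]]
```

```bash
python3 - <<'E'
import pickle
from h import *
np.set_printoptions(precision=4,suppress=True)
fr=pickle.load(open("f0.pkl","rb")); S,T=fr["scene"],fr["top"]
def redline(f,x,y,w,h,guess):
    im=f["image"][y:y+h,x:x+w].astype(float); r=im[...,2]-(im[...,0]+im[...,1])/2; r[r<15]=0
    v,u=np.nonzero(r); W=r[v,u]; p=np.c_[u+x,v+y].astype(float)
    lab=np.argmin([np.abs((p-g[0])@np.array([-(g[1]-g[0])[1],(g[1]-g[0])[0]]))/np.linalg.norm(g[1]-g[0]) for g in guess],0)
    out=[]
    for i in(0,1):
        q,ww=p[lab==i],W[lab==i]; c=ww@q/ww.sum(); ev=np.linalg.eigh((q-c).T@((q-c)*ww[:,None]))[1][:,1]
        out.append((c,ev,(ww>0).sum()))
    return out
A=np.array
gs=[A([[368.,214.5],[383,218.5]]),A([[371.,211.],[385,215.]])]
gt=[A([[379.3,257.5],[381,270.]]),A([[384.,257.],[386,270.]])]
ls,lt=redline(S,364,207,25,14,gs),redline(T,377,254,11,18,gt)
# left (+y): scene near-camera (lower) , top image left
for i,n in enumerate(("left","right")):
    a,b=ls[i],lt[i]; print(n,a[0],b[0],a[2],b[2],tri(S,a[0],T,b[0]),onz(S,a[0],.025),onz(T,b[0],.025))
    for f,l in((S,a),(T,b)):
        d=onz(f,l[0]+4*l[1],.025)-onz(f,l[0]-4*l[1],.025); print('  dir yaw',np.arctan(d[1]/d[0]))
o=lambda f,lo,hi,r,a:blobs(f,lo,hi,r,a)
sw,tw=(245,255,100,75),(220,218,100,75)
so=o(S,(4,120,110),(22,255,255),sw,5); to=o(T,(4,120,110),(22,255,255),tw,5)
sy=o(S,(18,80,80),(35,255,255),sw,3); ty=o(T,(18,80,80),(35,255,255),tw,3)
so.sort(key=lambda b:b[1]); to.sort(key=lambda b:-b[0]); sy.sort(key=lambda b:b[1]); ty.sort(key=lambda b:-b[0])
pt=[]
for n,a,b in(("tipR",so[0],to[0]),("tipL",so[1],to[1]),("rivR",sy[0],ty[0]),("rivL",sy[1],ty[1])):
    X,e=tri(S,a[:2],T,b[:2]); pt.append(X); print(n,X,e,onz(S,a[:2],.014),onz(T,b[:2],.014))
pt=A(pt); d=pt[:2].mean(0)-pt[2:].mean(0); yaw=np.arctan2(d[1],d[0]); print("tw yaw",yaw,"len",np.hypot(*d[:2]),'mid',pt[:2].mean(0),pt[2:].mean(0))
b=o(S,(0,0,110),(180,60,255),(315,185,100,75),100)[0]; ap=cv2.approxPolyDP(cv2.convexHull(b[3].astype(np.float32)),1.5,True)[:,0]
for p in ap: print(p,onz(S,p,.022))
# knob: dark mask inside the gauge, each view
for f,r in((T,(334,240,30,34)),(S,(333,212,32,32))):
    k=o(f,(0,0,0),(180,255,70),r,20)[0]; print("knob dark",k[:3],[onz(f,k[:2],z) for z in(.03,.0575)])
E
```

```text
left [375.0556 215.8692] [379.6071 263.6438] 22 37 (array([ 0.5419, -0.381 ,  0.0246]), np.float64(0.005047142702463476)) [ 0.544  -0.3795  0.025 ] [ 0.5396 -0.382   0.025 ]
  dir yaw 0.130876928880375
  dir yaw 0.11440785336998067
right [378.0902 213.072 ] [384.5224 262.9478] 23 38 (array([ 0.5427, -0.3955,  0.0242]), np.float64(0.0025755779230452595)) [ 0.5434 -0.394   0.025 ] [ 0.5415 -0.3959  0.025 ]
  dir yaw 0.11714077783571405
  dir yaw 0.10990204260031969
tipR [ 0.6513 -0.0547  0.0092] 0.004156306132078859 [ 0.65   -0.0502  0.014 ] [ 0.6487 -0.0562  0.014 ]
tipL [ 0.638  -0.0158  0.0092] 0.003500746971590834 [ 0.6364 -0.0116  0.014 ] [ 0.6357 -0.0172  0.014 ]
rivR [ 0.4887 -0.0987  0.0157] 0.004556859126026285 [ 0.4917 -0.0993  0.014 ] [ 0.4868 -0.0997  0.014 ]
rivL [ 0.483  -0.0835  0.0155] 0.0046832525628514605 [ 0.4859 -0.0837  0.014 ] [ 0.481  -0.0845  0.014 ]
tw yaw 0.3383335740764144 len 0.16828047210508607 mid [ 0.6446 -0.0352  0.0092] [ 0.4859 -0.0911  0.0156]
[356.8125 197.9375] [ 0.6242 -0.4215  0.022 ]
[390.6875 208.8125] [ 0.5273 -0.4317  0.022 ]
[359.1875 256.3125] [ 0.4988 -0.2281  0.022 ]
[324.3125 242.9375] [ 0.5935 -0.221   0.022 ]
[324.4375 237.3125] [ 0.6049 -0.2387  0.022 ]
knob dark (345.9028960529873, 258.1369503018834, 144.4921875) [array([ 0.555 , -0.2872,  0.03  ]), array([ 0.5521, -0.2852,  0.0575])]
knob dark (349.65301854399183, 230.16297831931723, 249.8984375) [array([ 0.5639, -0.2889,  0.03  ]), array([ 0.5473, -0.2602,  0.0575])]
```

```bash
cat >> h.py <<'E'
from scipy.spatial.transform import Rotation as Ro
def goto(st,p,yaw):
    """turn(deg), shift(mm) in the tool frame to reach p, pointing down with tool x at world yaw"""
    Rc=Ro.from_rotvec(st["tool_rot"]); Rg=Ro.from_matrix([[np.cos(yaw),np.sin(yaw),0],[np.sin(yaw),-np.cos(yaw),0],[0,0,-1]])
    print("turn",(Rc.inv()*Rg).as_rotvec(degrees=True).round(2),"shift",(Rc.inv().apply(np.array(p)-st["ee_pos"])*1000).round(1))
E
python3 -c "
from station import *
from h import *
s=get_state();goto(s,[.559,-.286,.12],.112)
"
```

```text
turn [-0.08  0.02 14.43] shift [ 420.7 -158.2  121.7]
```

Request:
step_arm(targets=[[[0, 0, 14.4], [421, -158, 122], 0], [[0, 0, 14.4], [421, -158, 122], 0], [[0, 0, 14.4], [421, -158, 122], 0], [[0, 0, 14.4], [421, -158, 122], 0], [[0, 0, 14.4], [421, -158, 122], 0], [[0, 0, 14.4], [421, -158, 122], 0], [[0, 0, 14.4], [421, -158, 122], 0], [[0, 0, 14.4], [421, -158, 122], 0], [[0, 0, 14.4], [421, -158, 122], 0], [[0, 0, 14.4], [421, -158, 122], 0]], newtons=20)

```text
clock: 0.93
ee_pos: [0.5244, -0.317, 0.1326]
tool_rot: [-3.136, -0.176, 0.001]
force: [0.8, -0.9, 0.8]
opening: 0.999
grasp_force: 0.0
```

Request:
step_arm(targets=[[[0, 0, 0], [0, 0, 0], 90], [[0, 0, 0], [0, 0, 0], 90], [[0, 0, 0], [0, 0, 0], 90], [[0, 0, 0], [0, 0, 0], 90]])

```text
clock: 1.27
ee_pos: [0.5222, -0.3201, 0.1334]
tool_rot: [3.136, 0.173, -0.001]
force: [0.1, -0.0, -0.1]
opening: 0.649
grasp_force: 0.0
```

```bash
python3 -c "
from station import *
from h import *
s=get_state();print(s['joint_positions'],s['opening']);goto(s,[.559,-.286,.0475],.112)
f=grab_frame('scene');g=grab_frame('top')
r=lambda im,x,y,w,h:cv2.resize(im[y:y+h,x:x+w],(400,300),interpolation=cv2.INTER_CUBIC)
cv2.imwrite('pics/k1.png',np.hstack([r(f['image'],300,170,120,90),r(g['image'],300,210,120,90)]))
"
```

```text
[ 0.525283    0.5005294  -0.07533741  1.73510357  0.04711992  0.90800606
 -1.03018297] 0.6490752949092753
turn [ 0.04  0.05 -0.09] shift [ 40.4 -29.9  85.9]
```

View pics/k1.png

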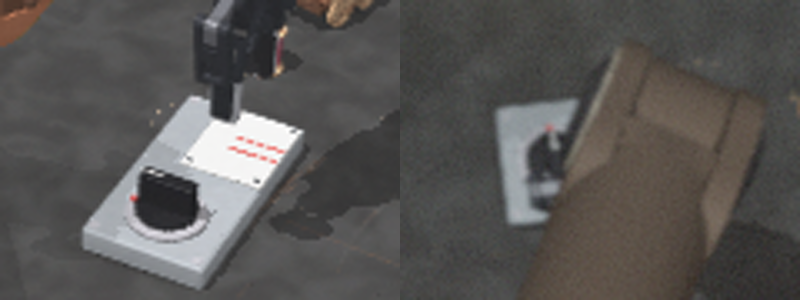

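The left half shows the gripper still over the white plate, with the knob free to its near side at about (167,200). The top view is hidden by the arm. Next I move over the knob, then go down.

Request:
step_arm(targets=[[[0, 0, 0], [40.4, -29.9, 20], 90], [[0, 0, 0], [40.4, -29.9, 40], 90], [[0, 0, 0], [40.4, -29.9, 60], 90], [[0, 0, 0], [40.4, -29.9, 80], 90], [[0, 0, 0], [40.4, -29.9, 86], 90], [[0, 0, 0], [40.4, -29.9, 86], 90]])

```text
clock: 1.87
ee_pos: [0.5585, -0.2849, 0.0459]
tool_rot: [-3.136, -0.174, 0.005]
force: [-0.2, -0.3, 1.0]
opening: 0.647
grasp_force: 0.0
```

Request:
step_arm(targets=[[[0, 0, 0], [0, 0, 0], 200], [[0, 0, 0], [0, 0, 0], 230], [[0, 0, 0], [0, 0, 0], 250], [[0, 0, 0], [0, 0, 0], 255], [[0, 0, 0], [0, 0, 0], 255], [[0, 0, 0], [0, 0, 0], 255]])

```text
clock: 2.37
ee_pos: [0.5608, -0.2853, 0.0489]
tool_rot: [3.135, 0.176, 0.003]
force: [-0.9, -1.6, 6.0]
opening: 0.149
grasp_force: 24.7
```

```bash
python3 -c "
from station import *
from h import *
s=get_state();print(s);goto(s,[.559,-.286,.0475],.112)
f=grab_frame('scene');
r=lambda im,x,y,w,h:cv2.resize(im[y:y+h,x:x+w],(800,600),interpolation=cv2.INTER_CUBIC)
cv2.imwrite('pics/k2.png',r(f['image'],300,170,120,90))
"
```

```text
{'clock': 2.3667, 'joint_positions': array([ 0.44738406,  0.63070725, -0.07599762,  1.74598476,  0.06562055,
        0.76484102, -1.12018496]), 'qd': array([-0.00344015, -0.00090604, -0.0004162 ,  0.00124446,  0.00042996,
        0.000516  , -0.00052656]), 'effort': array([-1.00076683e+00, -6.32908344e+01, -1.16060995e+00, -2.12193310e+01,
       -3.00063165e-01, -2.62574321e-01,  1.90802990e-02]), 'ee_pos': array([ 0.56083498, -0.28532693,  0.04893187]), 'tool_rot': array([3.13503294, 0.17560244, 0.0031373 ]), 'force': array([-0.864096  , -1.6465879 ,  5.98053549]), 'wrist_torque': array([-0.12552669,  0.2602396 , -0.00310989]), 'grasp_force': 24.65966373682022, 'opening': 0.1489665863428255}
turn [ 0.1  -0.11 -0.01] shift [-1.9  0.5  1.4]
```

View pics/k2.png

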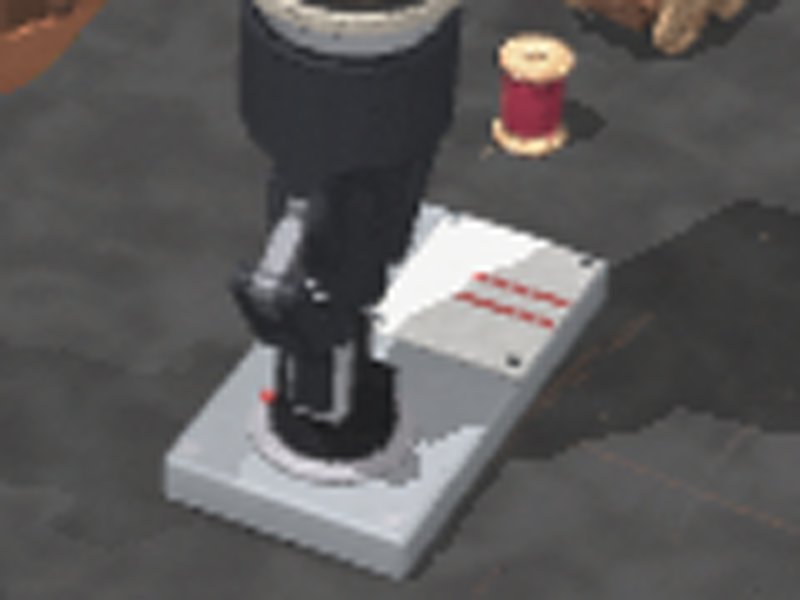

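The fingers are on the bar: opening is about 12.7 mm and the visible finger is at (320,380). Now I turn clockwise, easing up 2 mm.

Request:
step_arm(targets=[[[0, 0, 7], [0, 0, -2], 255], [[0, 0, 14], [0, 0, -2], 255], [[0, 0, 21], [0, 0, -2], 255], [[0, 0, 28], [0, 0, -2], 255], [[0, 0, 35], [0, 0, -2], 255], [[0, 0, 42], [0, 0, -2], 255], [[0, 0, 49], [0, 0, -2], 255], [[0, 0, 56], [0, 0, -2], 255], [[0, 0, 62], [0, 0, -2], 255], [[0, 0, 66], [0, 0, -2], 255]])

```text
clock: 3.25
ee_pos: [0.5599, -0.2869, 0.0492]
tool_rot: [2.719, -1.568, 0.004]
force: [1.5, -7.9, -8.5]
opening: 0.145
grasp_force: 22.6
```

Request:
step_arm(targets=[[[0, 0, 2], [0, 0, 0], 255], [[0, 0, 4], [0, 0, 0], 255], [[0, 0, 6], [0, 0, 0], 255], [[0, 0, 6], [0, 0, 0], 255], [[0, 0, 6], [0, 0, 0], 255]])

```text
clock: 3.67
ee_pos: [0.5598, -0.287, 0.0492]
tool_rot: [2.639, -1.7, 0.004]
force: [1.2, -6.8, -8.3]
opening: 0.147
grasp_force: 26.9
```

```bash
python3 -c "
from station import *
from h import *
s=get_state();print(s['wrist_torque'],s['joint_positions'],s['force'],s['grasp_force'],s['opening']);goto(s,[.559,-.286,.0475],.112)
f=grab_frame('scene');
r=lambda im,x,y,w,h:cv2.resize(im[y:y+h,x:x+w],(800,600),interpolation=cv2.INTER_CUBIC)
cv2.imwrite('pics/k3.png',r(f['image'],310,180,100,75))
"
```

```text
[-1.7101489  -0.35249324  0.53332505] [ 0.21592813  0.63987109  0.25359695  1.76335154 -0.21353015  0.76337845
 -2.13926386] [ 1.23275698 -6.8411293  -8.31488182] 26.883637011051178 0.14681136650531368
turn [  0.19  -0.14 -71.99] shift [-1.3  0.3  1.7]
```

Request:
step_arm(targets=[[[0, 0, 1.5], [0, 0, 0], 255], [[0, 0, 3], [0, 0, 0], 255], [[0, 0, 3], [0, 0, 0], 255], [[0, 0, 3], [0, 0, 0], 255]])

```text
clock: 4.05
ee_pos: [0.5597, -0.2869, 0.0493]
tool_rot: [2.594, -1.767, 0.003]
force: [0.8, -8.0, -7.2]
opening: 0.148
grasp_force: 40.4
```

```bash
python3 -c "
from station import *
s=get_state();print(s['wrist_torque'],s['force'],s['grasp_force'],s['opening'])
"
```

```text
[-1.66230109 -0.12119283  0.89255756] [ 0.78822084 -8.00945684 -7.17055533] 40.358743839897215 0.1483334676054788
```

View pics/k3.png

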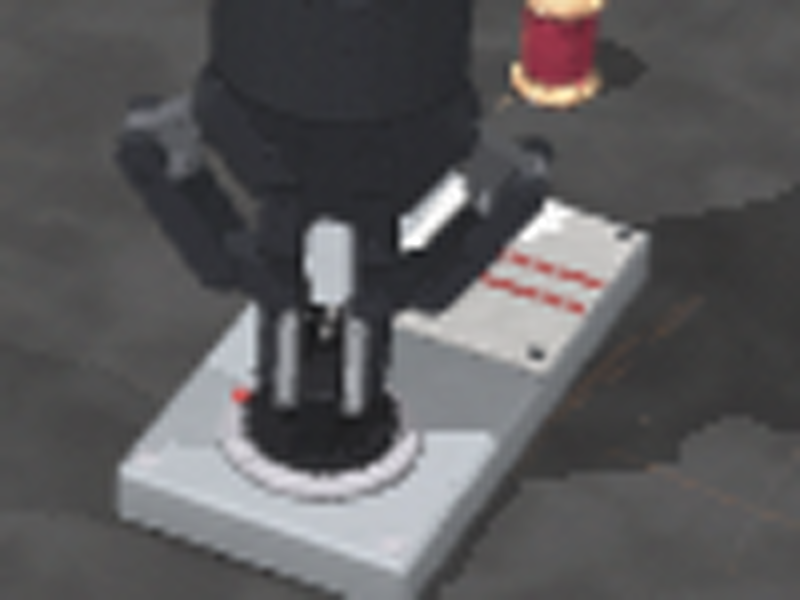

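The picture shows the bar gripped and turned between the fingers at about (320,370). The moment climbs from 0.53 to 0.89 N m with no further turn, so the knob is at its stop. Letting go and rising.

Request:
step_arm(targets=[[[0, 0, 0], [0, 0, 0], 60], [[0, 0, 0], [0, 0, 0], 0], [[0, 0, 0], [0, 0, 0], 0], [[0, 0, 0], [0, 0, 0], 0], [[0, 0, 0], [0, 0, -20], 0], [[0, 0, 0], [0, 0, -60], 0], [[0, 0, 0], [0, 0, -100], 0], [[0, 0, 0], [0, 0, -120], 0], [[0, 0, 0], [0, 0, -120], 0]])

```text
clock: 4.8
ee_pos: [0.5629, -0.2852, 0.1753]
tool_rot: [-2.594, 1.767, -0.013]
force: [0.8, -0.3, 0.6]
opening: 1.0
grasp_force: 0.0
```

```bash
python3 -c "
from station import *
from h import *
s=get_state();print(s['joint_positions'],s['ee_pos'],s['force'],s['wrist_torque'])
goto(s,[.5803,-.0579,.14],.338)
goto(s,[.5803,-.0579,.14],.338-np.pi)
"
```

```text
[ 0.16868999  0.48708403  0.3137554   1.67902083 -0.17499828  0.99399254
 -2.22421939] [ 0.56293915 -0.28515398  0.17534244] [ 0.8336603  -0.30716254  0.60051998] [-0.04703992 -0.03018878 -0.00426444]
turn [-8.00e-02 -5.60e-01 -8.79e+01] shift [-205.3  -99.1   34.9]
turn [-5.70e-01  9.00e-02  9.21e+01] shift [-205.3  -99.1   34.9]
```

Request:
step_arm(targets=[[[0, 0, -7], [-20, -10, 0], 0], [[0, 0, -14], [-40, -20, 0], 0], [[0, 0, -21], [-60, -30, 0], 0], [[0, 0, -28], [-80, -40, 0], 0], [[0, 0, -35], [-100, -50, 0], 0], [[0, 0, -42], [-120, -60, 0], 0], [[0, 0, -49], [-140, -70, 0], 0], [[0, 0, -56], [-160, -80, 0], 0], [[0, 0, -63], [-180, -90, 0], 0], [[0, 0, -70], [-205, -99, 10], 0]])

```text
clock: 5.63
ee_pos: [0.5784, -0.0565, 0.1605]
tool_rot: [-3.141, -0.048, -0.004]
force: [1.0, 0.2, 0.1]
opening: 1.002
grasp_force: 0.0
```

Request:
step_arm(targets=[[[0, 0, -7], [0, 0, 10], 0], [[0, 0, -14], [0, 0, 20], 0], [[0, 0, -18], [0, 0, 25], 0], [[0, 0, -18], [0, 0, 25], 0], [[0, 0, -18], [0, 0, 25], 40], [[0, 0, -18], [0, 0, 25], 40]])

```text
clock: 6.13
ee_pos: [0.5774, -0.0572, 0.1346]
tool_rot: [-3.097, -0.526, -0.0]
force: [0.3, 0.2, 0.2]
opening: 0.846
grasp_force: 0.0
```

```bash
python3 - <<'E'
from station import *
from h import *
np.set_printoptions(precision=4,suppress=True)
s=get_state();print(s['joint_positions'],s['ee_pos'],s['force'])
goto(s,[.5803,-.0579,.02],.338)
f=grab_frame('scene');g=grab_frame('top')
r=lambda im,x,y,w,h:cv2.resize(im[y:y+h,x:x+w],(400,300),interpolation=cv2.INTER_CUBIC)
cv2.imwrite('pics/t1.png',np.vstack([np.hstack([r(f['image'],235,225,120,90),r(g['image'],220,210,120,90)]),np.hstack([r(f['image'],315,185,100,75),r(g['image'],320,220,100,75)])]))
E
```

```text
[ 0.0817  0.4515 -0.0873  1.8153  0.0491  0.8768 -1.2624] [ 0.5774 -0.0572  0.1346] [0.2852 0.2169 0.2012]
turn [-0.01 -0.01 -0.07] shift [  2.5   1.6 114.6]
```

View pics/t1.png

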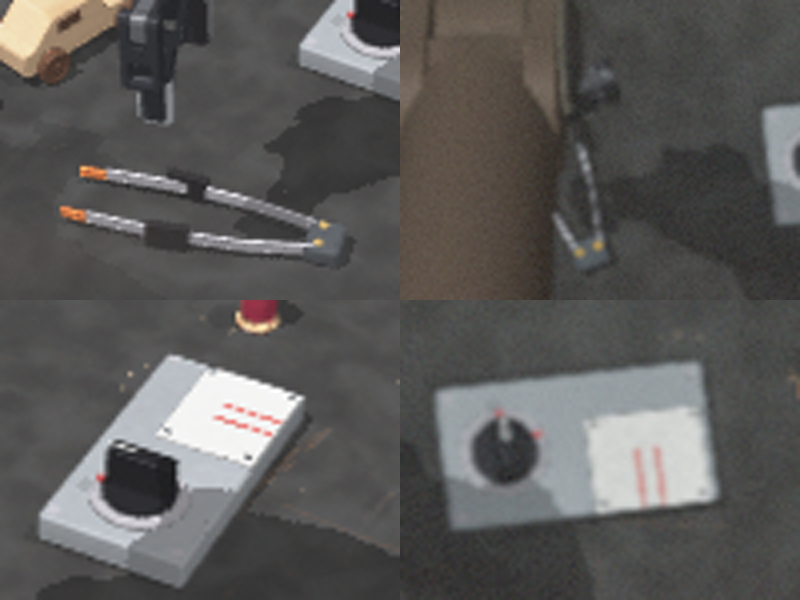

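Below, the knob is back at rest with its line at the first red dot (500,415 in the picture). Above, the gripper hangs over the untouched tweezers at about (185,190). Going down.

Request:
step_arm(targets=[[[0, 0, 0], [2.5, 1.6, 20], 40], [[0, 0, 0], [2.5, 1.6, 50], 40], [[0, 0, 0], [2.5, 1.6, 80], 40], [[0, 0, 0], [2.5, 1.6, 100], 40], [[0, 0, 0], [2.5, 1.6, 112], 40], [[0, 0, 0], [2.5, 1.6, 118], 40], [[0, 0, 0], [2.5, 1.6, 118], 40], [[0, 0, 0], [2.5, 1.6, 118], 40]])

```text
clock: 6.9
ee_pos: [0.581, -0.058, 0.0172]
tool_rot: [3.096, 0.53, 0.002]
force: [-0.0, 0.3, -0.5]
opening: 0.842
grasp_force: 0.0
```

```bash
python3 - <<'E'
from station import *
from h import *
s=get_state();print(s['ee_pos'],s['force'])
goto(s,[.5803,-.0579,.011],.338)
f=grab_frame('scene');g=grab_frame('top')
r=lambda im,x,y,w,h:cv2.resize(im[y:y+h,x:x+w],(400,300),interpolation=cv2.INTER_CUBIC)
cv2.imwrite('pics/t2.png',np.hstack([r(f['image'],245,245,100,75),r(g['image'],220,210,120,90)]))
E
```

```text
[ 0.58097382 -0.05802794  0.01724395] [-0.01134656  0.29556906 -0.52300004]
turn [ 0.03 -0.06  0.06] shift [-0.6 -0.3  6.2]
```

View pics/t2.png

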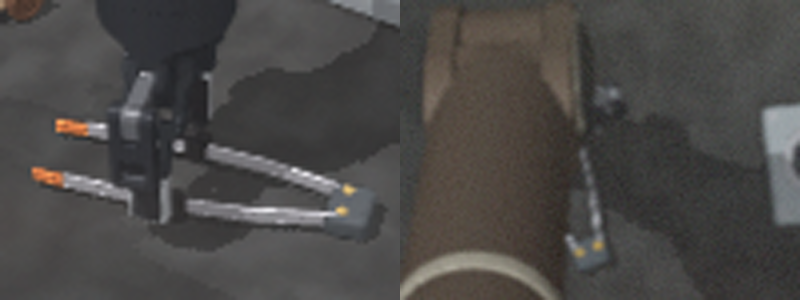

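The fingers straddle the finger pads at about (150,180) in the left half, centred on them lengthwise. Next I lower a little, close gently by position, and lift.

Request:
step_arm(targets=[[[0, 0, 0], [0, 0, 5], 40], [[0, 0, 0], [0, 0, 5], 70], [[0, 0, 0], [0, 0, 5], 90], [[0, 0, 0], [0, 0, 5], 100], [[0, 0, 0], [0, 0, 5], 110], [[0, 0, 0], [0, 0, 5], 115], [[0, 0, 0], [0, 0, 5], 115], [[0, 0, 0], [0, 0, 5], 115]])

```text
clock: 7.67
ee_pos: [0.5809, -0.0584, 0.0125]
tool_rot: [3.096, 0.53, 0.002]
force: [-2.3, -1.5, 7.3]
opening: 0.549
grasp_force: 7.1
```

Request:
step_arm(targets=[[[0, 0, 0], [0, 0, -4], 115], [[0, 0, 0], [0, 0, -15], 115], [[0, 0, 0], [0, 0, -30], 115], [[0, 0, 0], [0, 0, -50], 115], [[0, 0, 0], [0, 0, -65], 115], [[0, 0, 0], [0, 0, -75], 115], [[0, 0, 0], [0, 0, -80], 115], [[0, 0, 0], [0, 0, -80], 115]])

```text
clock: 8.33
ee_pos: [0.5809, -0.0581, 0.0927]
tool_rot: [3.096, 0.53, 0.003]
force: [-0.3, 0.4, -1.1]
opening: 0.547
grasp_force: 5.3
```

```bash
cat > tips.py <<'E'
from station import *
from h import *
np.set_printoptions(precision=4,suppress=True)
def see(roiS,roiT):
    s=get_state(); f=grab_frame('scene'); g=grab_frame('top')
    so=blobs(f,(4,120,100),(22,255,255),roiS,4); to=blobs(g,(4,120,100),(22,255,255),roiT,3)
    print(s['clock'],s['ee_pos'],s['opening'],s['grasp_force']); print([np.round(b[:3],2).tolist() for b in so],[np.round(b[:3],2).tolist() for b in to])
    return s,f,g,so,to
def show(n,f,g,a,b):
    r=lambda im,x,y,w,h:cv2.resize(im[y:y+h,x:x+w],(400,300),interpolation=cv2.INTER_CUBIC)
    cv2.imwrite(n,np.hstack([r(f['image'],*a),r(g['image'],*b)]))
E
python3 - <<'E'
from tips import *
s,f,g,so,to=see((180,190,170,130),(200,190,120,100))
show('pics/l1.png',f,g,(220,210,120,90),(220,210,120,90))
goto(s,[.47,-.40,.12],.112)
E
```

```text
8.3333 [ 0.5809 -0.0581  0.0927] 0.5470679407655932 5.2682530134916306
[[184.13, 280.75, 243.05], [259.51, 252.21, 25.1], [255.19, 260.19, 23.34]] []
turn [ 0.03 -0.11 13.02] shift [-218.3  285.5  -27.4]
```

View pics/l1.png

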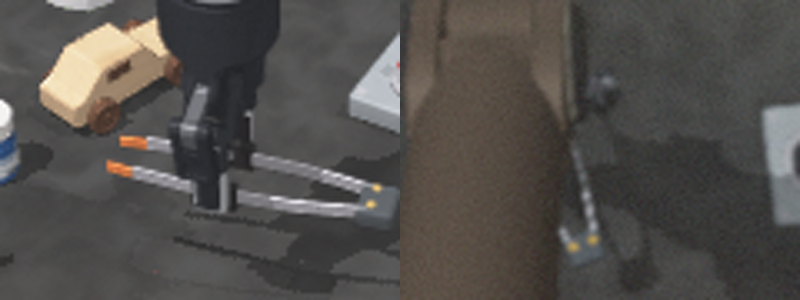

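The tweezers are held level in the air, with tips at about (125,155) and rivets at (375,195) in the left half, and clear of the car. Now I carry them high, past the knob, to in front of the plate.

```bash
python3 - <<'E'
from station import *
from h import *
goto(get_state(),[.468,-.397,.12],.112)
E
```

```text
turn [-1.000e-02  3.000e-02  1.303e+01] shift [-218.4  282.4  -28.9]
```

Request:
step_arm(targets=[[[0, 0, 0], [-8, 5, -20], 115], [[0, 0, 1], [-25, 30, -29], 115], [[0, 0, 2.5], [-48, 60, -29], 115], [[0, 0, 4], [-71, 90, -29], 115], [[0, 0, 5.5], [-94, 120, -29], 115], [[0, 0, 7], [-117, 150, -29], 115], [[0, 0, 8.5], [-140, 180, -29], 115], [[0, 0, 10], [-163, 210, -29], 115], [[0, 0, 11.5], [-186, 240, -29], 115], [[0, 0, 13], [-205, 265, -29], 115]])

```text
clock: 9.27
ee_pos: [0.473, -0.3787, 0.1192]
tool_rot: [-3.137, -0.172, 0.003]
force: [0.5, -0.2, -1.0]
opening: 0.547
grasp_force: 5.3
```

Request:
step_arm(targets=[[[0, 0, 0], [-10, 13, 0], 115], [[0, 0, 0], [-13.4, 17.4, 0], 115], [[0, 0, 0], [-13.4, 17.4, 10], 115], [[0, 0, 0], [-13.4, 17.4, 25], 115], [[0, 0, 0], [-13.4, 17.4, 38], 115], [[0, 0, 0], [-13.4, 17.4, 45], 115], [[0, 0, 0], [-13.4, 17.4, 45], 115], [[0, 0, 0], [-13.4, 17.4, 45], 115]])

```text
clock: 9.93
ee_pos: [0.4643, -0.3934, 0.0747]
tool_rot: [-3.135, -0.179, 0.001]
force: [0.6, 0.0, -1.4]
opening: 0.55
grasp_force: 5.3
```

```bash
python3 - <<'E'
from tips import *
s,f,g,so,to=see((320,170,110,90),(350,215,90,80))
goto(s,[.4678,-.3967,.075],.112)
for z in (.0655+.003,): 
    for b in so[:2]: print(onz(f,b[:2],.075-.0125+.0092))
    for b in to[:2]: print('T',onz(g,b[:2],.075-.0125+.0092))
for fr,roi in((f,(320,170,130,110)),(g,(340,215,100,110))): print('yel',[np.round(b[:3],1).tolist() for b in blobs(fr,(18,80,80),(35,255,255),roi,1.5)])
show('pics/g1.png',f,g,(310,170,120,90),(330,210,120,90))
E
```

```text
9.9333 [ 0.4643 -0.3934  0.0747] 0.550071013407424 5.269016772508621
[[383.05, 198.83, 20.15], [378.82, 204.3, 15.79]] []
turn [-0.08  0.04  0.14] shift [ 3.1  3.7 -0.3]
[ 0.5352 -0.3979  0.0717]
[ 0.5326 -0.3721  0.0717]
yel [[447.0, 218.1, 3.7], [444.7, 221.9, 2.6], [382.6, 178.5, 2.4]]
yel [[434.1, 304.7, 77.8], [428.0, 239.4, 64.0]]
```

Request:
step_arm(targets=[[[0, 0, 0], [1.5, 2, 0], 120], [[0, 0, 0], [3, 3.7, 0], 125], [[0, 0, 0], [3, 3.7, 10], 129], [[0, 0, 0], [3, 3.7, 20], 132], [[0, 0, 0], [3, 3.7, 27], 135], [[0, 0, 0], [3, 3.7, 30], 135], [[0, 0, 0], [3, 3.7, 30], 135], [[0, 0, 0], [3, 3.7, 30], 135]])

```text
clock: 10.7
ee_pos: [0.4669, -0.3982, 0.0449]
tool_rot: [-3.136, -0.176, 0.001]
force: [1.0, -0.6, 0.3]
opening: 0.473
grasp_force: 7.5
```

```bash
cat > chk.py <<'E'
from tips import *
s,f,g,so,to=see((335,180,95,60),(350,215,90,80))
goto(s,[.4678,-.3967,.0355],.112)
z=s['ee_pos'][2]-.0125+.0092; yaw=.112
gx,gy=np.array([np.cos(yaw),np.sin(yaw)]),np.array([-np.sin(yaw),np.cos(yaw)])
mid=np.array([.5437,-.3868])
for b in so[:3]:
    p=onz(f,b[:2],z)[:2]; print('scene rel to line mid: along x %.1f  along y %.1f mm'%(1e3*(p-mid)@gx,1e3*(p-mid)@gy))
E
python3 chk.py
```

```text
10.7 [ 0.4669 -0.3982  0.0449] 0.4729549237761619 7.464166358113289
[[378.91, 212.11, 13.84], [381.93, 208.47, 12.38]] []
turn [-0.03  0.04  0.02] shift [ 1.  -1.4  9.4]
scene rel to line mid: along x -8.8  along y 8.3 mm
scene rel to line mid: along x -9.5  along y -9.2 mm
```

Request:
step_arm(targets=[[[0, 0, 0], [1, -0.7, 2.5], 135], [[0, 0, 0], [1, -0.7, 5], 135], [[0, 0, 0], [1, -0.7, 7], 135], [[0, 0, 0], [1, -0.7, 8.5], 135], [[0, 0, 0], [1, -0.7, 8.5], 135], [[0, 0, 0], [1, -0.7, 8.5], 135], [[0, 0, 0], [1, -0.7, 8.5], 135], [[0, 0, 0], [1, -0.7, 8.5], 135]])

```text
clock: 11.47
ee_pos: [0.4682, -0.3976, 0.037]
tool_rot: [3.136, 0.177, 0.0]
force: [1.1, -0.8, -0.4]
opening: 0.47
grasp_force: 7.5
```

```bash
python3 chk.py; python3 - <<'E'
from tips import *
f=grab_frame('scene'); print(get_state()['force'])
cv2.imwrite('pics/final.png',cv2.resize(f['image'][192:234,350:406],(800,600),interpolation=cv2.INTER_CUBIC))
E
```

```text
11.4667 [ 0.4682 -0.3976  0.037 ] 0.46986505673593004 7.459141239523888
[[378.43, 214.45, 15.0], [381.12, 210.8, 13.38]] [[424.91, 244.53, 4.75], [386.13, 265.77, 4.73]]
turn [ 0.01 -0.01  0.03] shift [-0.3 -0.9  1.5]
scene rel to line mid: along x -8.0  along y 8.2 mm
scene rel to line mid: along x -8.0  along y -8.9 mm
[ 0.2952 -0.3828 -0.8703]
```

View pics/final.png

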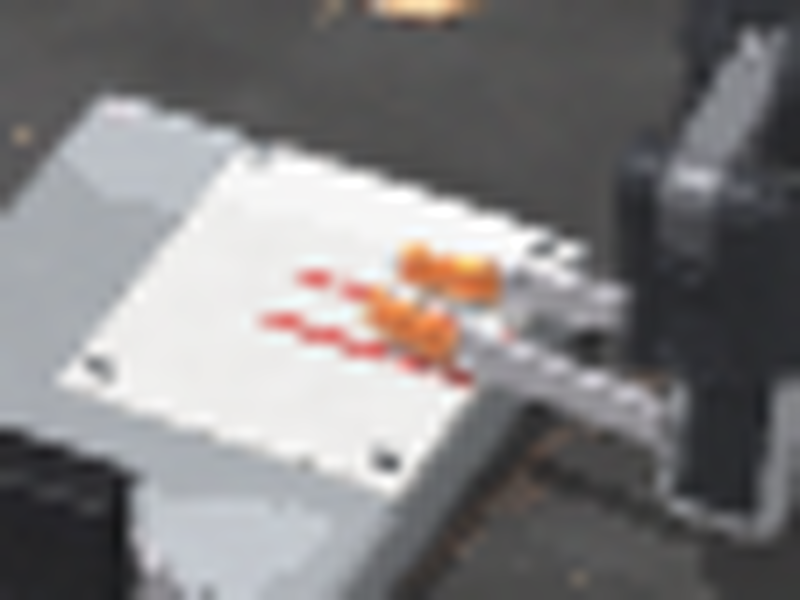

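The last picture shows both orange tips over the plate, ends at about (372,308) for the left and (405,268) for the right. They point along their red lines, which run (262,320)-(470,378) and (300,275)-onward, and the ends are near mid-line. Now I'll measure the tip ends along their axes.

```bash
cat > ends.py <<'E'
from tips import *
yaw=.112; gx,gy=np.array([np.cos(yaw),np.sin(yaw)]),np.array([-np.sin(yaw),np.cos(yaw)])
mid=np.array([.5437,-.3868]); ac=[]
for k in range(4):
    s=get_state(); f=grab_frame('scene'); z=s['ee_pos'][2]-.0125+.0092
    for n,b in zip(("L","R"),sorted(blobs(f,(5,110,100),(24,255,255),(335,180,95,60),4)[:2],key=lambda b:b[0])):
        q=np.array([onz(f,p,z)[:2]-mid for p in b[3]])*1e3@np.c_[gx,gy]
        c=onz(f,b[:2],z)[:2]-mid; c=1e3*np.array([c@gx,c@gy]); w=np.array([cv2.fitLine(q.astype(np.float32),cv2.DIST_L2,0,.01,.01)[:2,0]])[0]; w*=np.sign(w[0])
        ac.append([*c,w[1]/w[0],q[:,0].min(),q[:,0].max(),q[q[:,0]>q[:,0].max()-3][:,1].mean()])
ac=np.array(ac); print("cx cy slope xmin xmax yend\n",ac[::2].mean(0),ac[::2].std(0),"\n",ac[1::2].mean(0),ac[1::2].std(0))
E
python3 ends.py
python3 - <<'E'
# same measure on the first (free) picture, in the tweezers' frame
import pickle
from h import *
f=pickle.load(open("f0.pkl","rb"))["scene"]; yaw=.338; gx,gy=np.array([np.cos(yaw),np.sin(yaw)]),np.array([-np.sin(yaw),np.cos(yaw)])
for b in blobs(f,(5,110,100),(24,255,255),(245,255,100,75),5)[:2]:
    q=np.array([onz(f,p,.0092)[:2]-[.5803,-.0579] for p in b[3]])*1e3@np.c_[gx,gy]; c=(onz(f,b[:2],.0092)[:2]-[.5803,-.0579])*1e3
    print(b[2],c@gx,c@gy,q[:,0].min(),q[:,0].max(),q[q[:,0]>q[:,0].max()-3][:,1].mean())
E
```

```text
cx cy slope xmin xmax yend
 [ -7.826    8.1949  -0.6103 -17.1977   3.6472   3.2992] [0.1162 0.0345 0.0118 0.0975 0.0319 0.0666] 
 [ -8.0037  -8.8562  -0.1112 -17.1728   1.5629  -9.7986] [0.0264 0.0378 0.0032 0.011  0.0114 0.0851]
25.0703125 70.13084886927035 -20.475286451612433 59.48737916095078 80.34677315853669 -21.435418360227246
23.9921875 70.14763155719457 20.698039837067352 59.899850517088844 80.55247379648259 18.628604568810456
```

Request:
step_arm(targets=[[[0, 0, 0], [0, -0.5, 1], 136], [[0, 0, 0], [0, -0.5, 2], 136], [[0, 0, 0], [0, -0.5, 2], 136], [[0, 0, 0], [0, -0.5, 2], 136], [[0, 0, 0], [0, -0.5, 2], 136], [[0, 0, 0], [0, -0.5, 2], 136]])

```text
clock: 12.32
ee_pos: [0.468, -0.397, 0.0349]
tool_rot: [-3.137, -0.177, 0.0]
force: [0.0, 0.4, -0.7]
opening: 0.466
grasp_force: 7.8
```

```bash
python3 ends.py; python3 - <<'E'
from tips import *
s=get_state(); print(s['ee_pos'],s['opening'],s['force'],s['grasp_force']); goto(s,[.4678,-.3967,.0355],.112)
g=grab_frame('top'); z=s['ee_pos'][2]-.0125+.0092; m=np.array([.54055,-.38895]); yaw=.112
for b in blobs(g,(4,80,90),(24,255,255),(370,245,30,40),1):
    d=1e3*(onz(g,b[:2],z)[:2]-m); print('top',np.round(b[:3],2),d@[np.cos(yaw),np.sin(yaw)],d@[-np.sin(yaw),np.cos(yaw)])
print(g['image'][256:276,376:392].sum(2)//3)
E
```

```text
cx cy slope xmin xmax yend
 [ -7.7161   0.5952 -12.0248 -17.1353   1.9513  -1.4047] [0.0169 0.0272 0.2444 0.0115 0.1163 0.0051] 
 [ -7.7273   0.6276 -12.3083 -17.1407   2.05    -1.3872] [0.0072 0.0156 0.0609 0.0069 0.0072 0.0166]
[ 0.4681 -0.397   0.0349] 0.4696651458756309 [ 1.1803  0.3701 -0.3103] 7.770318388938904
turn [ 0.   -0.    0.03] shift [-0.3 -0.3 -0.6]
top [386.   266.19  11.42] -9.853412566900618 -8.882950262230565
top [380.23 266.5    2.31] -8.845584553160903 7.274280314628608
[[198 199 193 189 188 193 192 185 182 195 198 198 199 208 214 216]
 [196 194 180 171 183 195 192 175 165 185 198 197 200 206 214 216]
 [197 192 176 160 183 199 194 175 162 184 196 197 199 206 212 215]
 [194 190 174 164 181 195 196 178 165 181 196 202 200 205 210 213]
 [195 195 184 165 177 194 193 178 165 181 197 199 199 200 208 210]
 [196 197 186 167 177 190 194 185 166 177 196 197 197 199 201 189]
 [197 197 188 170 171 189 192 188 172 176 194 199 197 195 182 147]
 [195 197 191 165 158 184 193 193 169 157 180 194 197 191 160 103]
 [194 197 192 167 152 174 194 193 171 142 149 179 189 168 125  75]
 [195 197 193 171 149 157 183 191 175 136 133 165 162 125  80  62]
 [197 196 190 173 146 151 178 191 176 137 118 133 116  77  59  63]
 [197 198 190 172 145 149 177 192 177 144 123 108  80  61  57  61]
 [201 199 194 173 147 146 177 194 186 156 118  89  61  59  59  64]
 [200 200 195 177 153 154 179 192 192 162 101  64  61  61  63  78]
 [200 202 195 176 165 165 174 185 181 148  88  58  61  61  65  95]
 [193 192 187 167 161 155 139 137 125  93  61  60  61  62  83 112]
 [131 129 122 121 140 135  93  72  67  61  61  59  61  77 106 121]
 [ 63  59  64  95 138 129  72  48  52  57  53  58  73 104 128 120]
 [ 56  58  64  95 140 133  82  56  55  58  60  65  85 117 119 100]
 [ 76  72  74 103 147 136  81  52  58  58  64  83 109 114  96  87]]
```

The top view now shows both tip ends too. Allowing for their height, each is within about 0.5 mm of its line, and the gap is about 14 to 14.5 mm. I'll hold still briefly, then hand in.

Request:
step_arm(targets=[[[0, 0, 0], [0, 0, 0], 136], [[0, 0, 0], [0, 0, 0], 136], [[0, 0, 0], [0, 0, 0], 136], [[0, 0, 0], [0, 0, 0], 136], [[0, 0, 0], [0, 0, 0], 136], [[0, 0, 0], [0, 0, 0], 136]])

```text
clock: 13.07
ee_pos: [0.4681, -0.397, 0.0349]
tool_rot: [3.137, 0.177, 0.0]
force: [0.6, 0.7, -0.2]
opening: 0.467
grasp_force: 7.8
```

```bash
python3 - <<'E'
from tips import *
s=get_state(); print(s['ee_pos'],s['opening'],s['force'])
f=grab_frame('scene'); z=s['ee_pos'][2]-.0033; mid=np.array([.5437,-.3868]); yaw=.112
for lo in(120,150,170):
    bs=blobs(f,(6,lo,110),(22,255,255),(335,180,95,60),3)[:2]
    print(lo,[(round(b[2],1),round(1e3*(onz(f,b[:2],z)[:2]-mid)@np.array([-np.sin(yaw),np.cos(yaw)]),2)) for b in bs])
E
```

```text
[ 0.4681 -0.397   0.0349] 0.46678458629063163 [ 0.6295  0.7367 -0.2159]
120 [(16.0, np.float64(8.14)), (15.6, np.float64(-7.32))]
150 [(11.0, np.float64(8.56)), (9.8, np.float64(-7.53))]
170 [(5.0, np.float64(9.24)), (3.9, np.float64(-7.75))]
```

```bash
python3 -c "
from station import *
print(close_job())"
```

```text
the job is handed in; nothing more can be done
None
```

I reset the gauge and handed the job in at about 13 s, with the tweezers held in the air about 3–4 mm above the plate. Each tip was within about 0.5 mm of its red line, and I put the gap at 14 to 14.5 mm; no contact with the bystanders showed in the pictures or force readings.

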